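Push the captured-piece stand into its place beside the game board

TASK

The small dark wooden stand with two captured pieces on it has been left standing off from the right-hand side of the game board, as seen from the robot. Push it along the table with the fingers, without gripping or lifting it, until its side is flush against the right-hand side of the board and its near end is level with the board's edge nearest the robot. Keep the two pieces lying on it, leave the cup and the piece box alone, and move the hand clear at the end.

Things in the scene. Friction and masses are not known exactly. Their poses are not given: they have to be found in the camera images.
- board: Fixed wooden board, a block 330 mm along x, 300 mm along y, 30 mm high, grid and 8 mm pieces on top. Origin: centre of its underside, on the table; +x away from its near edge (face x = -165), +y left; turned up to 0.15 rad. Right-hand side: face y = -150. An identical second stand is fixed in the opponent's place, at x +110, y +200 (left side, far end).
- stand: Loose dark wooden stand, a block 110 mm along x, 100 along y, 46 high, upright sides; tray on top (floor at 42, rim 4 high). 0.2-0.4 kg, slides with a few N. Origin: centre of underside. Starts 30-120 mm clear of the board's right side, turned up to 0.4 rad from it, 25 mm nearer to 70 farther than its place: axes parallel to the board's, centre at x -110, y -200 mm in its frame.
- piece_a: Loose five-sided wooden game piece 24 x 27 mm, 8 mm thick, 12 g, lying in the stand's tray, nearer the far left of it. Origin at the centre of its underside.
- piece_b: Loose game piece just like piece_a, lying in the stand's tray, nearer the near right of it. Origin at the centre of its underside.
- teacup: White handleless teacup, 68 mm across, 78 mm high, loose on the table well to the right of the work. Origin at the centre of its underside. Leave it alone.
- piece_box: Closed plain wooden box for the pieces, about 94 x 134 mm, 56 mm high, loose on the table near the board's near left corner. Origin at the centre of its underside. Leave it alone.
Mind the look-alikes: they are no part of the job. Several things have the shape of the stand; the one meant has the colours described above.

How it is judged:
At the end, for the whole second after the job is handed in: The stand stands still and flat on the table, its left side against the board's right-hand side (centre no more than 5 mm farther out than touching, axes parallel within 0.05 rad), its near end level with the board's near edge within 10 mm, and both pieces still lie in its tray (y of stand in the frame of board between -0.205 and -0.194 m and x of stand in the frame of board between -0.12 and -0.1 m and angle between the x axis of stand and the x axis of board, either way round below 0.05 rad and height (world z) of stand below 0.004 m and angle between stand's own z axis and vertical below 0.03 rad and linear speed of stand below 0.01 m/s and z of piece_a in the frame of stand between 0.037 and 0.048 m and x of piece_a in the frame of stand between -0.055 and 0.055 m and y of piece_a in the frame of stand between -0.05 and 0.05 m and z of piece_b in the frame of stand between 0.037 and 0.048 m and x of piece_b in the frame of stand between -0.055 and 0.055 m and y of piece_b in the frame of stand between -0.05 and 0.05 m).
It fails at once if the stand is lifted or tipped (height (world z) of stand above 0.01 m or angle between stand's own z axis and vertical above 0.15 rad).
It fails at once if a captured piece leaves the stand or is picked up (not (z of piece_a in the frame of stand between 0.03 and 0.056 m and z of piece_b in the frame of stand between 0.03 and 0.056 m)).
It fails at once if the cup is moved more than 15 mm (distance of teacup from where it was at the start of the episode above 0.015 m).
It fails at once if the piece box is moved more than 15 mm (distance of piece_box from where it was at the start of the episode above 0.015 m).
It also fails if it takes over 48 s, if anything falls off the work surface, if the arm or the gripper's body presses on something with over 40 N, if the wrist force passes 120 N, or if a joint passes its speed limit or range.

ROBOT

A 7-joint arm with a two-finger parallel gripper is mounted at the origin on the work surface. World frame = base frame: x ahead of the robot, y to its left, z up, the work surface at z = 0. Lengths are in m, angles in rad, forces in N, time in s.
With the tool pointing down it reaches from about 0.4 to 0.85 m from the base axis. Payload 10.4 kg.
Tool frame: the origin (TCP) lies at the very end of the fingers, on their centre line; the grasp point (between the pads) lies 19 mm behind it (manip.grip_point_offset is the distance from the TCP to the grasp point, in m); z points along the fingers, y is the line along which they close (so a half turn about z gives the same grasp; the last joint's range is limited). The gripper opens to 85 mm and grips with 20 to 120 N. Pads are 22 mm wide; open, the fingers measure 114 mm over their backs; the gripper's body (76 mm by 85 mm) begins 54 mm behind the grasp point. The pads swing forward as they close: fully open they stand 13 mm farther back than shut.
Start: joints at [1.285, 0.332, -0.065, 1.46, 0.022, 1.35, -0.088], TCP at [0.162, -0.604, 0.231] pointing down, gripper open.
Joint ranges: [-2.6, 2.6], [-0.5, 2.12], [-1.47, 1.34], [0.16, 2.42], [-1.27, 4.41], [0.06, 2.06], [-2.6, 2.6]. Speed limits (rad/s): [2.22, 2.22, 2.79, 2.79, 3.14, 3.14, 3.14].

INTERFACE

Orientations are given as a unit quaternion [x, y, z, w].
In Python, from workcell import manip gives the robot as it stands. The module is installed in compiled form; this text tells all that it offers.
- The arm moves only by the shell command python3 -m inch 'ROWS' [OPENING] [FORCE]. ROWS is JSON, a list of rows, each a list of 2 entries, a list of its own where there are three numbers: the shift along the tool's x, y, z each as a share of 0.08 m, from -1 to 1, then the turn, a rotation vector about the tool's x, y, z each as a share of 45 degrees, from -1 to 1. A call has exactly 10 rows; each row is the pose to reach, as a shift and turn from the pose commanded when the call began, along the tool's axes at that moment; what a row does not reach only later rows make up. A row lasts 1/10 s, in which the tool goes at most 50 mm and 8.59 degrees, less where a joint would pass 70% of its speed; a pose out of reach is approached as far as the arm can. A call with a number of a shift or a turn outside -1 to 1 is refused whole. A call with a gripper value outside its range is refused whole. OPENING is the opening, from 0 (shut) to 1 (fully open), set as the call begins (- or left out, the last holds). The fingers move at their own pace and stop on an object; FORCE is the grip in N (left out, the last holds). Time passes only in rows, so rows that repeat a pose let the fingers close, or fill a call up. It gives the time, the measured TCP pose, the force, the opening and the grip force at its end, in the units of the state.
- manip.get_obs(): the state, without advancing time (a new reading comes with each control period).
- manip.camera(name): name is "scene" or "top" or "wrist"; returns the picture (384x512x3 uint8, red, green, blue); there is no depth.
- manip.camera_params(name): a dict with "fov_y" (degrees; the focal length in pixels is half the picture's height over the tangent of half this angle, whatever the lens; pixels are square), "cx", "cy" (the principal point, pixels), "camera_from_world" (4x4, takes a point from world to camera coordinates); the wrist camera has in their place "T_tool_cam" (4x4, takes a point from camera to tool coordinates, whose origin is the TCP and whose axes are the flange's). Camera axes: x right, y up, looking along -z (the intrinsics and any distortion apply to the point x, -y, -z); pixel columns grow to the right and rows downward; lengths in m; the calibration is good to about 2 mm. A picture is of the moment at which its call begins: read the wrist's pose just before it. camera_params takes no time and is no camera call.
- manip.hand_in(): hands the job in; it is judged then, once.
The state is a dict: "clock": time; "joint_pos": joint angles; "joint_velocities": joint speeds; "tau": joint torques, N m; "position": TCP position; "ee_rot": TCP orientation; "ft_force": force on the tool from outside, world axes, zero at the start; "torque": the same for the moment, N m; "grip_width": opening from 0.0 (shut) to 1.0 (fully open); "grasp_force": force on a finger pad.
Only numpy, scipy, OpenCV 4.12 (cv2) and the standard library are available. Lean on these libraries where they do the work, as an engineer would, in place of code of your own. Each camera call takes 0.05 s, during which the arm holds its last target. There are 200 camera calls.

## Working session

There is one attempt and no reset: what is moved stays moved. The work goes in short steps, Python scripts to look and compute and a shell command to move; the robot and the scene stay as the last step left them, time stands still between calls to the robot, and variables do not carry over. Pictures are saved under pics/ and viewed, at most 10 in all, crops included, and the job is handed in when it is done.

```bash
mkdir -p pics
python3 - <<'E'
from workcell import manip
import cv2,numpy as np
o=manip.get_obs();print({k:np.round(o[k],3) for k in o})
for n in("scene","top"):
    im=manip.camera(n);cv2.imwrite(f"pics/{n}0.png",im[...,::-1])
    p=manip.camera_params(n);print(n,p)
E
```

```text
{'clock': np.float64(0.0), 'joint_pos': array([ 1.285,  0.333, -0.065,  1.461,  0.022,  1.35 , -0.089]), 'joint_velocities': array([-0.   ,  0.   , -0.001, -0.001, -0.   , -0.001, -0.001]), 'tau': array([ 2.0000e-03, -6.2544e+01,  5.0000e-02, -3.9160e+01,  1.6000e-02,
        1.0000e-02,  0.0000e+00]), 'position': array([ 0.162, -0.603,  0.231]), 'ee_rot': array([ 0.991,  0.131, -0.   , -0.001]), 'ft_force': array([-0.396, -0.324,  0.043]), 'torque': array([-0.009,  0.015,  0.019]), 'grasp_force': np.float64(0.0), 'grip_width': np.float64(1.0)}
scene {'fov_y': 57.53867039601091, 'cx': 255.71633165147963, 'cy': 190.26715432818776, 'camera_from_world': array([[-0.70778956,  0.70632981,  0.01149497,  0.42103394],
       [-0.55103116, -0.56220588,  0.61667593,  0.23053081],
       [ 0.44203913,  0.4301427 ,  0.78713319, -1.18157096],
       [ 0.        ,  0.        ,  0.        ,  1.        ]])}
top {'fov_y': 50.522241965411816, 'cx': 254.14887984789377, 'cy': 191.96753184036345, 'camera_from_world': array([[-0.04498317, -0.99898105, -0.003657  , -0.05024607],
       [ 0.97729223, -0.04476473,  0.20711354, -0.5265285 ],
       [-0.20706621,  0.00574267,  0.97831008, -1.41394183],
       [ 0.        ,  0.        ,  0.        ,  1.        ]])}
```

View pics/top0.png

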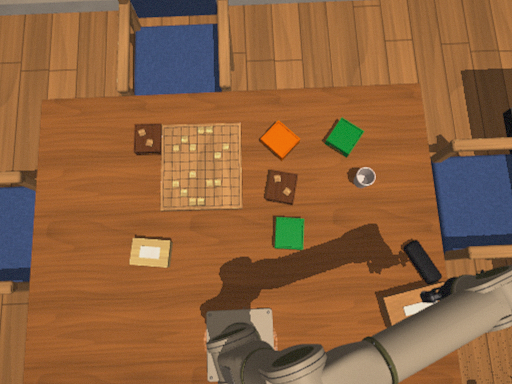

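View pics/scene0.png

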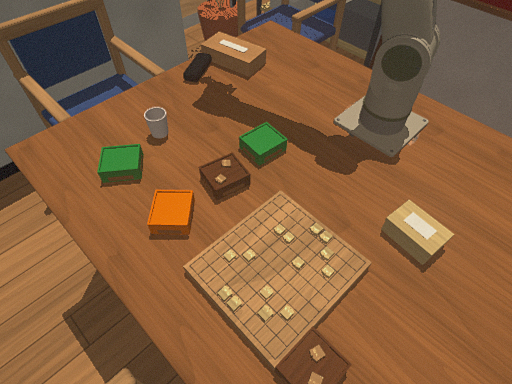

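Candidates in the top view are the fixed dark stand (147,139), the orange tray (280,140), the green trays (344,137) and (289,233), and the dark stand with two pieces (281,187). The last fits: it is dark wood, holds two pieces and stands off the board's right side. I'll confirm that in a crop and measure it.

```bash
cat > h.py <<'E'
import cv2,numpy as np
from workcell import manip
def cast(n,uv,z):
    p=manip.camera_params(n);T=p["camera_from_world"];R=T[:3,:3];C=-R.T@T[:3,3]
    f=192/np.tan(np.radians(p["fov_y"]/2));uv=np.atleast_2d(uv).astype(float)
    d=np.c_[(uv[:,0]-p["cx"])/f,-(uv[:,1]-p["cy"])/f,-np.ones(len(uv))]@R
    return (C+d*((z-C[2])/d[:,2])[:,None])[:,:2]
def proj(n,X):
    p=manip.camera_params(n);T=p["camera_from_world"];f=192/np.tan(np.radians(p["fov_y"]/2))
    c=np.atleast_2d(X)@T[:3,:3].T+T[:3,3];return np.c_[p["cx"]-f*c[:,0]/c[:,2],p["cy"]+f*c[:,1]/c[:,2]]
E
python3 - <<'E'
from h import *
T=manip.camera_params("top")["camera_from_world"];print("C",-T[:3,:3].T@T[:3,3])
im=cv2.imread("pics/top0.png")
for u,v in [(272,180),(281,200),(147,150),(255,200),(200,215),(200,180),(240,170)]:print(u,v,im[v,u])
c=im[115:255,150:330];c=cv2.resize(c,None,fx=4.4,fy=4.2,interpolation=cv2.INTER_CUBIC)
c=cv2.resize(im[118:228,230:340],None,fx=5.4,fy=5.4,interpolation=cv2.INTER_CUBIC)
cv2.imwrite("pics/crop.png",c)
g=im.max(2)
m=((g<105)*255).astype(np.uint8);m=cv2.morphologyEx(m,cv2.MORPH_OPEN,np.ones((3,3)))
for k in cv2.findContours(m,0,2)[0]:
    r=cv2.minAreaRect(k)
    if 130<r[0][0]<380 and 100<r[0][1]<260 and r[1][0]*r[1][1]>100:
        b=cv2.boxPoints(r);print(r,np.round(b,1).tolist());print(np.round(cast("top",b,.046),3).tolist())
E
```

```text
C [ 0.21953241 -0.06564498  1.49214098]
272 180 [ 46  71 116]
281 200 [ 35  60 103]
147 150 [ 39  66 115]
255 200 [ 50  99 163]
200 215 [ 36  86 145]
200 180 [ 78 130 181]
240 170 [ 97 159 215]
((353.0384826660156, 177.30770874023438), (18.729244232177734, 10.17084789276123), 82.87498474121094) [[346.79998779296875, 168.60000610351562], [356.8999938964844, 167.39999389648438], [359.20001220703125, 186.0], [349.20001220703125, 187.1999969482422]]
[[0.598, -0.418], [0.601, -0.456], [0.53, -0.457], [0.527, -0.42]]
((147.5, 151.5), (5.0, 25.0), 90.0) [[135.0, 149.0], [160.0, 149.0], [160.0, 154.0], [135.0, 154.0]]
[[0.709, 0.361], [0.705, 0.268], [0.685, 0.268], [0.69, 0.361]]
((334.6680908203125, 147.55374145507812), (29.825544357299805, 5.8246564865112305), 38.290164947509766) [[321.20001220703125, 140.60000610351562], [324.79998779296875, 136.0], [348.20001220703125, 154.5], [344.6000061035156, 159.10000610351562]]
[[0.71, -0.333], [0.727, -0.348], [0.651, -0.428], [0.634, -0.413]]
```

View pics/crop.png

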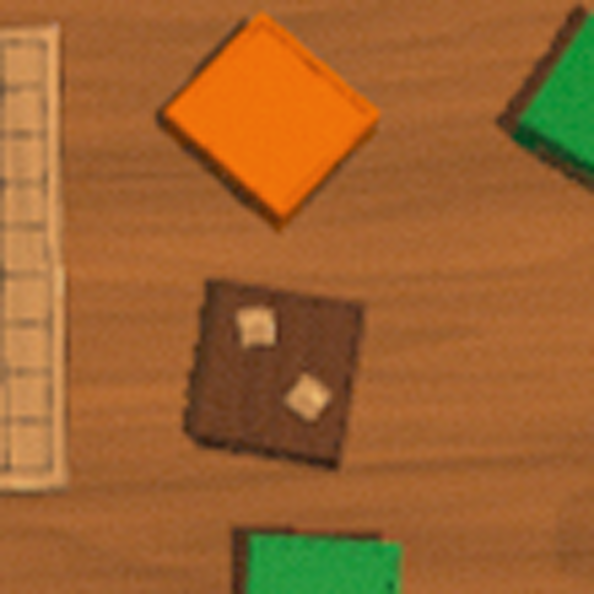

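The crop confirms it: a dark wooden stand with two light pieces at about top (281,187), and the green and orange trays beside it are decoys. Next I'll measure the stand, the board and the obstacles.

```bash
cat >> h.py <<'E'
def biggest(m,x0,x1,y0,y1):
    k=np.zeros_like(m);k[y0:y1,x0:x1]=m[y0:y1,x0:x1]
    return max(cv2.findContours(k,0,1)[0],key=cv2.contourArea)
def quad(mask,off=0.5,ins=.18):
    # fit lines to 4 sides, return lines (ordered far,right,near,left) as points on the sides
    r=cv2.minAreaRect(mask);b=cv2.boxPoints(r);c=b.mean(0);P=mask.reshape(-1,2).astype(float);S={}
    for i in range(4):
        a,d=b[i],b[(i+1)%4];L=np.linalg.norm(d-a);e=(d-a)/L;n=np.array([-e[1],e[0]])
        if n@(a-c)<0:n=-n
        s=(P-a)@e/L;t=(P-a)@n;k=(s>ins)&(s<1-ins)&(abs(t)<7)&(t>np.median(t[(s>ins)&(s<1-ins)&(abs(t)<7)])-1.5)
        vx,vy,x,y=cv2.fitLine(P[k].astype(np.float32),cv2.DIST_HUBER,0,.01,.01).ravel()
        nm=("right" if n[0]>0 else "left") if abs(n[0])>abs(n[1]) else ("near" if n[1]>0 else "far")
        mid=np.array([x,y])+n*off;dd=np.array([vx,vy]);S[nm]=np.array([mid-dd*5,mid+dd*5])
    return S
def corner(A,B):
    l=lambda q:np.cross([*q[0],1],[*q[1],1]);p=np.cross(l(A),l(B));return p[:2]/p[2]
def stand(im,x0=245,x1=303,y0=165,y1=213,thr=135):
    m=((cv2.GaussianBlur(im,(3,3),0).max(2)<thr)*255).astype(np.uint8)
    m=cv2.morphologyEx(m,cv2.MORPH_OPEN,np.ones((3,3)))
    S=quad(biggest(m,x0,x1,y0,y1))
    W={k:cast("top",S[k],.046 if k in("far","right") else 0.) for k in S}
    c=[corner(W[a],W[b]) for a,b in(("far","left"),("far","right"),("near","right"),("near","left"))]
    return np.array(c) # FL FR NR NL
def summary(c):
    x=(c[0]+c[1]-c[2]-c[3])/2;y=(c[0]-c[1]+c[3]-c[2])/2
    return c.mean(0),np.arctan2(x[1],x[0]),np.arctan2(-y[0],y[1]),np.linalg.norm(x),np.linalg.norm(y)
E
python3 - <<'E'
from h import *
np.set_printoptions(precision=4,suppress=True)
im=cv2.imread("pics/top0.png")
m=((im[...,0]>64)*255).astype(np.uint8);m=cv2.morphologyEx(m,cv2.MORPH_CLOSE,np.ones((5,5)))
m=cv2.morphologyEx(m,cv2.MORPH_OPEN,np.ones((5,5)))
S=quad(biggest(m,152,255,112,225));W={k:cast("top",S[k],.03) for k in S}
b=np.array([corner(W[p],W[q]) for p,q in(("far","left"),("far","right"),("near","right"),("near","left"))])
print("board",b.tolist(),summary(b))
s=stand(im);print("stand",s,summary(s))
hsv=cv2.cvtColor(im,cv2.COLOR_BGR2HSV)
g=(((hsv[...,0]>45)&(hsv[...,0]<80)&(hsv[...,1]>100))*255).astype(np.uint8)
print("green near",cast("top",cv2.boxPoints(cv2.minAreaRect(biggest(g,265,312,210,260))),.046))
o=(((hsv[...,0]<14)&(hsv[...,1]>220)&(hsv[...,2]>160))*255).astype(np.uint8)
print("orange",cast("top",cv2.boxPoints(cv2.minAreaRect(biggest(o,255,305,115,165))),.046))
E
```

```text
board [[0.809214690359864, 0.26261045218574874], [0.8037239772990686, -0.032919675337454914], [0.4716240119665874, -0.027919281984572067], [0.4770973245656961, 0.27625176438783294]] (array([0.6404, 0.1195]), np.float64(-0.02805830624305614), np.float64(-0.01828044501163196), np.float64(0.3322394378136824), np.float64(0.2999006951602656))
stand [[ 0.6112 -0.1276]
 [ 0.5863 -0.2365]
 [ 0.4779 -0.2123]
 [ 0.5022 -0.1032]] (array([ 0.5444, -0.1699]), np.float64(-0.2199282962576089), np.float64(-0.22181421117408323), np.float64(0.11136343244835968), np.float64(0.11178477591019595))
green near [[ 0.3214 -0.1353]
 [ 0.4335 -0.1478]
 [ 0.4232 -0.2482]
 [ 0.3115 -0.2341]]
orange [[ 0.7297 -0.1047]
 [ 0.8038 -0.1766]
 [ 0.7196 -0.2536]
 [ 0.6472 -0.1816]]
```

```bash
cat > goto.py <<'E'
import sys,numpy as np
from workcell import manip
from scipy.spatial.transform import Rotation as Rt
o=manip.get_obs();R=Rt.from_quat(o["ee_rot"]).as_matrix();p=np.array(o["position"])
x,y,z,psi=map(float,sys.argv[1:5])
G=np.array([[np.cos(psi),np.sin(psi),0],[np.sin(psi),-np.cos(psi),0],[0,0,-1.]]).T
print("t",round(float(o["clock"]),2),"pos",p.round(4),"F",np.round(o["ft_force"],1),"shift",(R.T@(np.array([x,y,z])-p)/.08).round(3),"turn",(Rt.from_matrix(R.T@G).as_rotvec()/(np.pi/4)).round(3))
E
python3 -m inch '[[[0.12,-0.05,0],[0,0,-0.12]],[[0.24,-0.1,0],[0,0,-0.24]],[[0.36,-0.16,0],[0,0,-0.36]],[[0.48,-0.22,0],[0,0,-0.48]],[[0.6,-0.28,0],[0,0,-0.6]],[[0.72,-0.34,0],[0,0,-0.72]],[[0.84,-0.4,0],[0,0,-0.84]],[[0.95,-0.45,0],[0,0,-0.95]],[[1,-0.475,0],[0,0,-1]],[[1,-0.475,0],[0,0,-1]]]' 0.5
python3 goto.py 0.545 -0.275 0.15 1.551
```

```text
clock: 1.1
position: [0.2304, -0.5454, 0.231]
ee_rot: [0.865, 0.501, 0.0, -0.0]
ft_force: [0.3, 0.6, 0.6]
grip_width: 0.504
grasp_force: 0.0
t 1.1 pos [ 0.2304 -0.5454  0.231 ] F [0.3 0.6 0.6] shift [4.888 1.729 1.015] turn [-0.    -0.001 -0.638]
```

```bash
python3 -m inch '[[[0.15,0.1,0],[0,0,-0.1]],[[0.3,0.2,0],[0,0,-0.2]],[[0.45,0.3,0],[0,0,-0.3]],[[0.6,0.4,0],[0,0,-0.4]],[[0.75,0.5,0],[0,0,-0.5]],[[0.9,0.55,0],[0,0,-0.57]],[[1,0.6,0],[0,0,-0.62]],[[1,0.6,0],[0,0,-0.638]],[[1,0.6,0],[0,0,-0.638]],[[1,0.6,0],[0,0,-0.638]]]'
python3 goto.py 0.545 -0.275 0.15 1.551
```

```text
clock: 2.1
position: [0.3104, -0.5014, 0.2313]
ee_rot: [0.716, 0.699, -0.0, -0.0]
ft_force: [0.1, 0.5, -0.2]
grip_width: 0.499
grasp_force: 0.0
t 2.1 pos [ 0.3104 -0.5014  0.2313] F [ 0.1  0.5 -0.2] shift [2.899 2.864 1.014] turn [-0.     0.    -0.005]
```

```bash
R='x'
python3 -m inch '[[[0.12,0.12,0],[0,0,0]],[[0.24,0.24,0],[0,0,0]],[[0.36,0.36,0],[0,0,0]],[[0.48,0.48,0],[0,0,0]],[[0.6,0.6,0],[0,0,0]],[[0.72,0.72,0],[0,0,0]],[[0.84,0.84,0],[0,0,0]],[[0.92,0.92,0],[0,0,0]],[[0.97,0.96,0],[0,0,0]],[[0.97,0.96,0],[0,0,0]]]' >/dev/null
python3 -m inch '[[[0.12,0.12,0],[0,0,0]],[[0.24,0.24,0],[0,0,0]],[[0.36,0.36,0],[0,0,0]],[[0.48,0.48,0],[0,0,0]],[[0.6,0.6,0],[0,0,0]],[[0.72,0.72,0],[0,0,0]],[[0.84,0.84,0],[0,0,0]],[[0.92,0.92,0],[0,0,0]],[[0.97,0.96,0],[0,0,0]],[[0.97,0.96,0],[0,0,0]]]' >/dev/null
python3 -m inch '[[[0.12,0.12,0],[0,0,0]],[[0.24,0.24,0.1],[0,0,0]],[[0.36,0.36,0.2],[0,0,0]],[[0.48,0.48,0.35],[0,0,0]],[[0.6,0.6,0.5],[0,0,0]],[[0.72,0.72,0.65],[0,0,0]],[[0.84,0.84,0.8],[0,0,0]],[[0.92,0.92,0.9],[0,0,0]],[[0.97,0.95,1],[0,0,0]],[[0.97,0.95,1],[0,0,0]]]'
python3 goto.py 0.545 -0.275 0.008 1.551
python3 - <<'E'
from h import *
im=manip.camera("scene")[...,::-1];cv2.imwrite("pics/s1.png",np.hstack([im[100:300,60:360]]).repeat(2,0).repeat(2,1))
print("dist corner",proj("scene",[[.545,-.275,0.02]]))
E
```

```text
clock: 5.1
position: [0.5456, -0.2721, 0.15]
ee_rot: [0.714, 0.7, -0.0, -0.001]
ft_force: [-1.2, -0.0, 0.2]
grip_width: 0.497
grasp_force: 0.0
t 5.1 pos [ 0.5456 -0.2721  0.15  ] F [-1.2 -0.   0.2] shift [-0.039 -0.005  1.775] turn [-0.002 -0.001 -0.001]
dist corner [[202.51157013 157.69880109]]
```

View pics/s1.png

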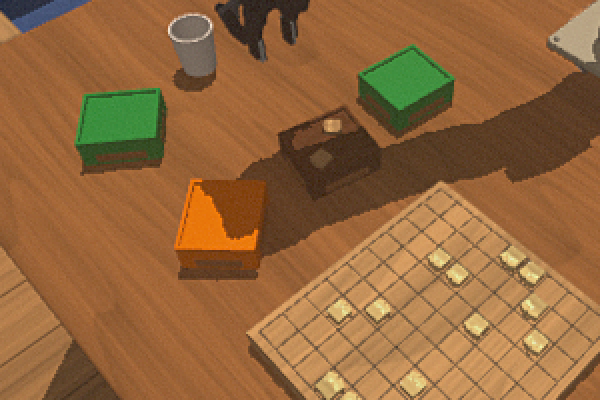

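The fingers are half open at crop (263,50) and (293,40). The landing spot at crop (285,115) is bare table to the right of the stand, and the cup at (193,45) is well away. I'll descend 10 mm farther out for margin.

```bash
python3 -m inch '[[[-0.04,0,0.05],[0,0,0]],[[-0.08,0,0.15],[0,0,0]],[[-0.12,0,0.28],[0,0,0]],[[-0.15,0,0.4],[0,0,0]],[[-0.15,0,0.52],[0,0,0]],[[-0.15,0,0.64],[0,0,0]],[[-0.15,0,0.76],[0,0,0]],[[-0.15,0,0.88],[0,0,0]],[[-0.15,0,0.96],[0,0,0]],[[-0.15,0,1],[0,0,0]]]'>/dev/null
python3 -m inch '[[[0,0,0.1],[0,0,0]],[[0,0,0.2],[0,0,0]],[[0,0,0.3],[0,0,0]],[[0,0,0.4],[0,0,0]],[[0,0,0.5],[0,0,0]],[[0,0,0.6],[0,0,0]],[[0,0,0.68],[0,0,0]],[[0,0,0.74],[0,0,0]],[[0,0,0.77],[0,0,0]],[[0,0,0.77],[0,0,0]]]'
python3 goto.py 0.545 -0.21 0.008 1.551
python3 - <<'E'
from h import *
im=manip.camera("top")[...,::-1];c=im[140:240,230:340];cv2.imwrite("pics/t1.png",cv2.resize(c,None,fx=5,fy=5,interpolation=2))
E
```

```text
clock: 7.15
position: [0.5455, -0.2849, 0.0095]
ee_rot: [0.715, 0.699, -0.0, -0.0]
ft_force: [0.4, -0.3, -0.7]
grip_width: 0.502
grasp_force: 0.0
t 7.15 pos [ 0.5455 -0.2849  0.0095] F [ 0.4 -0.3 -0.7] shift [ 0.935 -0.026  0.018] turn [-0.    -0.    -0.002]
```

View pics/t1.png

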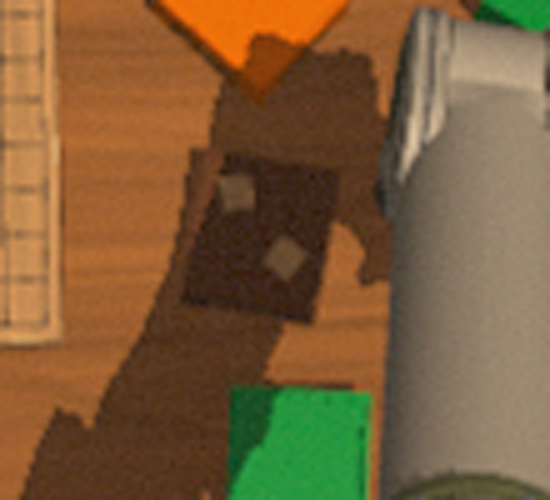

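The stand (crop centre (260,235)) is untouched in the arm's shadow. I'll push toward the board.

```bash
python3 -m inch '[[[0.09,0,0],[0,0,0]],[[0.18,0,0],[0,0,0]],[[0.27,0,0],[0,0,0]],[[0.36,0,0],[0,0,0]],[[0.45,0,0],[0,0,0]],[[0.54,0,0],[0,0,0]],[[0.63,0,0],[0,0,0]],[[0.72,0,0],[0,0,0]],[[0.8,0,0],[0,0,0]],[[0.85,0,0],[0,0,0]]]'
python3 -m inch '[[[0.08,0,0],[0,0,0]],[[0.16,0,0],[0,0,0]],[[0.24,0,0],[0,0,0]],[[0.32,0,0],[0,0,0]],[[0.4,0,0],[0,0,0]],[[0.48,0,0],[0,0,0]],[[0.55,0,0],[0,0,0]],[[0.62,0,0],[0,0,0]],[[0.66,0,0],[0,0,0]],[[0.68,0,0],[0,0,0]]]'
python3 goto.py 0.545 -0.147 0.008 1.551
python3 - <<'E'
from h import *
im=manip.camera("top")[...,::-1];c=im[140:240,200:310];cv2.imwrite("pics/t2.png",cv2.resize(c,None,fx=5,fy=5,interpolation=2))
E
```

```text
clock: 8.2
position: [0.5472, -0.2162, 0.0098]
ee_rot: [0.715, 0.7, 0.0, 0.0]
ft_force: [-0.0, -0.8, -0.1]
grip_width: 0.498
grasp_force: 0.7
clock: 9.2
position: [0.5483, -0.1622, 0.0098]
ee_rot: [0.715, 0.7, 0.0, 0.0]
ft_force: [-0.7, -3.5, 1.9]
grip_width: 0.497
grasp_force: 1.3
t 9.2 pos [ 0.5483 -0.1622  0.0098] F [-0.7 -3.5  1.9] shift [ 0.189 -0.045  0.022] turn [ 0.     0.    -0.002]
```

View pics/t2.png

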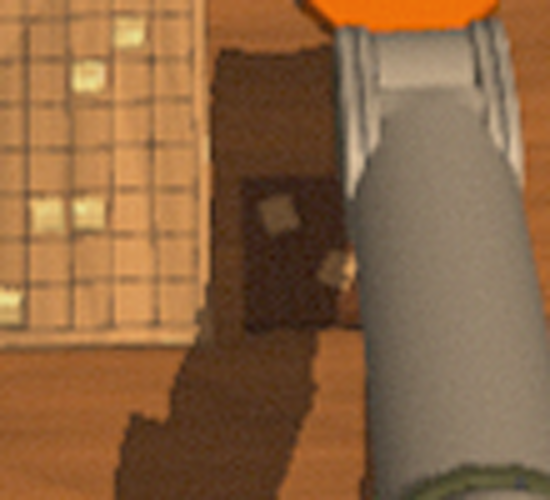

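The stand is now square to the board. Its left edge is at crop column 243 and its near edge at about row 327, against the board's right edge at 205–210 and its near edge at about 342.

Run:
```python
from h import *
px=lambda a,b:[200+a/5,140+b/5]
print("FL top",cast("top",px(244,179),.046),"NL base",cast("top",px(245,329),0),"NL top?",cast("top",px(245,323),.046),"board NR top",cast("top",px(209,335),.03),"board edge mid",cast("top",px(210,180),.03))
```

```text
FL top [[ 0.58700289 -0.05728015]] NL base [[ 0.48366129 -0.05289324]] NL top? [[ 0.47991033 -0.05347258]] board NR top [[ 0.47511338 -0.0267435 ]] board edge mid [[ 0.59146202 -0.03199135]]
```

```bash
python3 -m inch '[[[0.04,0,0],[0,0,0]],[[0.08,0,0],[0,0,0]],[[0.12,0,0],[0,0,0]],[[0.16,0,0],[0,0,0]],[[0.2,0,0],[0,0,0]],[[0.23,0,0],[0,0,0]],[[0.23,0,0],[0,0,0]],[[0.1,0,0],[0,0,0]],[[-0.05,0,0],[0,0,0]],[[-0.2,0,0],[0,0,0]]]'
python3 -m inch '[[[-0.05,0,-0.1],[0,0,0]],[[-0.05,0,-0.25],[0,0,0]],[[-0.05,0,-0.4],[0,0,0]],[[-0.05,0,-0.55],[0,0,0]],[[-0.05,0,-0.7],[0,0,0]],[[-0.05,0,-0.85],[0,0,0]],[[-0.05,0,-1],[0,0,0]],[[-0.05,0,-1],[0,0,0]],[[-0.05,0,-1],[0,0,0]],[[-0.05,0,-1],[0,0,0]]]'
python3 goto.py 0.638 -0.085 0.09 1.551
```

```text
clock: 10.25
position: [0.5477, -0.1801, 0.0096]
ee_rot: [0.715, 0.699, -0.0, 0.0]
ft_force: [-0.0, 0.5, 0.4]
grip_width: 0.497
grasp_force: 0.0
clock: 11.25
position: [0.5474, -0.1825, 0.0891]
ee_rot: [0.715, 0.699, -0.0, -0.0]
ft_force: [-0.3, -0.0, -0.1]
grip_width: 0.502
grasp_force: 0.0
t 11.25 pos [ 0.5474 -0.1825  0.0891] F [-0.3 -0.  -0.1] shift [ 1.243  1.106 -0.012] turn [-0.001 -0.    -0.002]
```

```bash
python3 -m inch '[[[0.12,0.12,0],[0,0,0]],[[0.24,0.24,0],[0,0,0]],[[0.36,0.36,0],[0,0,0]],[[0.48,0.48,0],[0,0,0]],[[0.6,0.6,0],[0,0,0]],[[0.72,0.72,0],[0,0,0]],[[0.84,0.84,0],[0,0,0]],[[0.94,0.94,0],[0,0,0]],[[1,1,0],[0,0,0]],[[1,1,0],[0,0,0]]]'
python3 -m inch '[[[0.1,0.06,0],[0,0,0]],[[0.2,0.12,0],[0,0,0]],[[0.24,0.12,0.1],[0,0,0]],[[0.24,0.12,0.25],[0,0,0]],[[0.24,0.12,0.4],[0,0,0]],[[0.24,0.12,0.55],[0,0,0]],[[0.24,0.12,0.7],[0,0,0]],[[0.24,0.12,0.85],[0,0,0]],[[0.24,0.12,0.98],[0,0,0]],[[0.24,0.12,0.98],[0,0,0]]]'
python3 goto.py 0.61 -0.085 0.01 1.551
python3 - <<'E'
from h import *
a=manip.camera("top")[...,::-1][140:240,200:310];b=manip.camera("scene")[...,::-1][130:250,180:312]
cv2.imwrite("pics/t3.png",np.hstack([cv2.resize(a,(440,400),interpolation=2),cv2.resize(b,(360,400),interpolation=2)]))
E
```

```text
clock: 12.25
position: [0.6301, -0.1032, 0.0897]
ee_rot: [0.714, 0.7, 0.0, -0.0]
ft_force: [0.3, 1.0, 1.5]
grip_width: 0.5
grasp_force: 0.0
clock: 13.25
position: [0.6384, -0.0853, 0.0093]
ee_rot: [0.715, 0.699, -0.001, -0.001]
ft_force: [0.2, -0.7, -0.2]
grip_width: 0.497
grasp_force: 0.0
t 13.25 pos [ 0.6384 -0.0853  0.0093] F [ 0.2 -0.7 -0.2] shift [-0.004 -0.355 -0.007] turn [-0.003 -0.    -0.002]
```

View pics/t3.png

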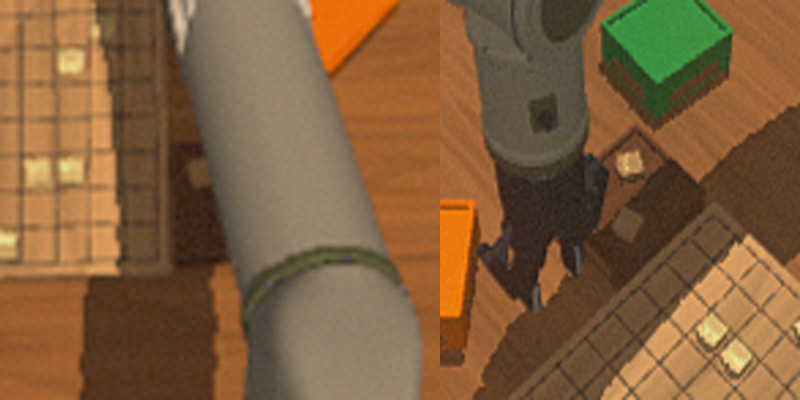

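The hand stands beyond the far end with the fingers clear of it. Both pieces are still in the tray, at crop (630,163) and (627,222), and the stand's near left corner is at (703,188), next to the board's corner at (713,207). I'll cast these points.

Run:
```python
from h import *
q=lambda a,b:[180+(a-440)*132/360,130+b*.3]
print("stand NL top",cast("scene",q(704,189),.046),"stand NR top",cast("scene",q(637,128),.046),"board NR top",cast("scene",q(713,206),.03),"orig board corner chk", )
t=lambda a,b:[200+a/4,140+b/4]
print("top: stand NL base",cast("top",t(172,265),0),"board NR top",cast("top",t(168,273),.03),"board base",cast("top",t(168,276),0))
```

```text
stand NL top [[ 0.48408705 -0.0311034 ]] stand NR top [[ 0.48518152 -0.12453357]] board NR top [[ 0.48065589 -0.02070726]] orig board corner chk
top: stand NL base [[ 0.48298219 -0.03051619]] board NR top [[ 0.4704654  -0.02729262]] board base [[ 0.47279127 -0.02639609]]
```

```bash
python3 -m inch '[[[0,-0.02,0],[0,0,0]],[[0,-0.04,0],[0,0,0]],[[0,-0.06,0],[0,0,0]],[[0,-0.08,0],[0,0,0]],[[0,-0.1,0],[0,0,0]],[[0,-0.12,0],[0,0,0]],[[0,-0.14,0],[0,0,0]],[[0,-0.16,0],[0,0,0]],[[0,-0.17,0],[0,0,0]],[[0,-0.18,0],[0,0,0]]]'
python3 - <<'E'
from h import *
a=manip.camera("top")[...,::-1];cv2.imwrite("pics/x.png",a);b=manip.camera("scene")[...,::-1];cv2.imwrite("pics/y.png",b)
E
```

```text
clock: 14.35
position: [0.6253, -0.085, 0.0114]
ee_rot: [0.715, 0.699, 0.0, 0.0]
ft_force: [1.2, 1.1, -0.2]
grip_width: 0.495
grasp_force: 0.7
```

```bash
python3 -m inch '[[[0,-0.01,0],[0,0,0]],[[0,-0.02,0],[0,0,0]],[[0,-0.03,0],[0,0,0]],[[0,-0.04,0],[0,0,0]],[[0,-0.05,0],[0,0,0]],[[0,-0.06,0],[0,0,0]],[[0,-0.07,0],[0,0,0]],[[0,-0.08,0],[0,0,0]],[[0,-0.08,0],[0,0,0]],[[0,-0.08,0],[0,0,0]]]'
python3 - <<'E'
from h import *
b0=cv2.imread("pics/y.png");b=manip.camera("scene")[...,::-1];a=cv2.imread("pics/x.png")
# shift of the near part of the stand between the two scene pictures
g=lambda i:cv2.cvtColor(np.ascontiguousarray(i[165:215,232:282]),cv2.COLOR_BGR2GRAY)
f=lambda i:cv2.resize(i[130:230,200:310],(400,400),interpolation=2)
cv2.imwrite("pics/t4.png",np.hstack([f(b0),f(b)]))
E
```

```text
clock: 15.45
position: [0.6186, -0.0849, 0.0113]
ee_rot: [0.715, 0.699, -0.0, -0.0]
ft_force: [0.1, -0.5, 1.1]
grip_width: 0.5
grasp_force: 0.3
```

View pics/t4.png

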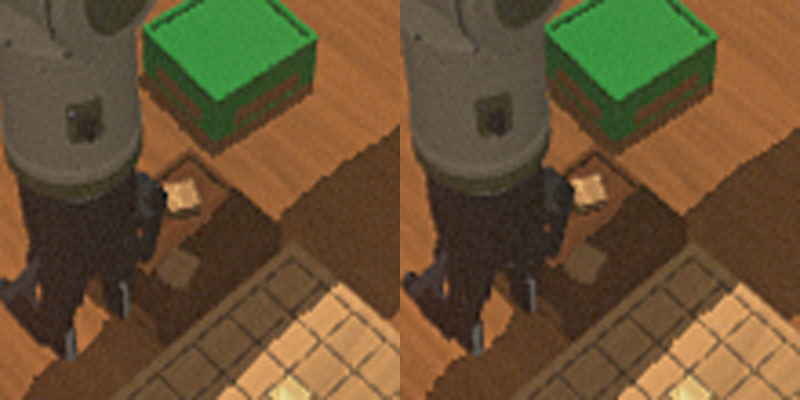

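The stand moved about 7 mm toward the robot: its pieces shifted about (+8,-4) crop pixels, and the near corner is now at (288,218) beside the board corner (292,243). I'll back off, rise and go round to the right side.

```bash
python3 -m inch '[[[0,0.1,0],[0,0,0]],[[0,0.2,0],[0,0,0]],[[0,0.2,-0.15],[0,0,0]],[[0,0.2,-0.3],[0,0,0]],[[0,0.2,-0.45],[0,0,0]],[[0,0.2,-0.6],[0,0,0]],[[0,0.2,-0.75],[0,0,0]],[[0,0.2,-0.9],[0,0,0]],[[0,0.2,-1],[0,0,0]],[[0,0.2,-1],[0,0,0]]]'
python3 -m inch '[[[-0.12,-0.12,0],[0,0,0]],[[-0.24,-0.24,0],[0,0,0]],[[-0.36,-0.36,0],[0,0,0]],[[-0.48,-0.48,0],[0,0,0]],[[-0.6,-0.6,0],[0,0,0]],[[-0.72,-0.72,0],[0,0,0]],[[-0.84,-0.84,0],[0,0,0]],[[-0.94,-0.94,0],[0,0,0]],[[-1,-1,0],[0,0,0]],[[-1,-1,0],[0,0,0]]]'
python3 goto.py 0.527 -0.185 0.011 1.551
python3 - <<'E'
from h import *
q=lambda a,b:[200+a*.275,130+b*.25]
print("stand NL",cast("scene",q(288,218),.046),"board NR",cast("scene",q(292,243),.03),"piece shift",cast("scene",q(190,190),.05)-cast("scene",q(182,195),.05))
E
```

```text
clock: 16.5
position: [0.6354, -0.0852, 0.0928]
ee_rot: [0.715, 0.699, 0.001, 0.001]
ft_force: [-0.0, 0.4, 0.3]
grip_width: 0.503
grasp_force: 0.0
clock: 17.5
position: [0.5524, -0.1644, 0.0914]
ee_rot: [0.715, 0.699, -0.0, 0.0]
ft_force: [0.3, -0.7, -0.5]
grip_width: 0.501
grasp_force: 0.0
t 17.5 pos [ 0.5524 -0.1644  0.0914] F [ 0.3 -0.7 -0.5] shift [-0.264 -0.311  1.005] turn [-0.     0.001 -0.004]
stand NL [[ 0.47381983 -0.03175377]] board NR [[ 0.47758413 -0.02278832]] piece shift [[-0.00743328  0.00102409]]
```

```bash
python3 -m inch '[[[-0.1,-0.1,0],[0,0,0]],[[-0.2,-0.2,0],[0,0,0]],[[-0.26,-0.3,0.1],[0,0,0]],[[-0.26,-0.31,0.25],[0,0,0]],[[-0.26,-0.31,0.4],[0,0,0]],[[-0.26,-0.31,0.55],[0,0,0]],[[-0.26,-0.31,0.7],[0,0,0]],[[-0.26,-0.31,0.85],[0,0,0]],[[-0.26,-0.31,1],[0,0,0]],[[-0.26,-0.31,1],[0,0,0]]]'
python3 -m inch '[[[0.08,0,0],[0,0,0]],[[0.16,0,0],[0,0,0]],[[0.24,0,0],[0,0,0]],[[0.32,0,0],[0,0,0]],[[0.4,0,0],[0,0,0]],[[0.46,0,0],[0,0,0]],[[0.49,0,0],[0,0,0]],[[0.51,0,0],[0,0,0]],[[0.53,0,0],[0,0,0]],[[0.53,0,0],[0,0,0]]]'
python3 goto.py 0.527 -0.135 0.011 1.551
```

```text
clock: 18.5
position: [0.5267, -0.1832, 0.0093]
ee_rot: [0.715, 0.7, -0.001, -0.001]
ft_force: [-0.1, 0.6, -0.4]
grip_width: 0.502
grasp_force: 0.0
clock: 19.5
position: [0.5287, -0.1416, 0.0113]
ee_rot: [0.715, 0.699, -0.0, 0.0]
ft_force: [-0.2, 0.1, 0.2]
grip_width: 0.499
grasp_force: 0.4
t 19.5 pos [ 0.5287 -0.1416  0.0113] F [-0.2  0.1  0.2] shift [ 0.082 -0.023  0.004] turn [ 0.     0.    -0.003]
```

```bash
python3 -m inch '[[[0.005,0,0],[0,0,0]],[[0.01,0,0],[0,0,0]],[[0.015,0,0],[0,0,0]],[[0.02,0,0],[0,0,0]],[[0.025,0,0],[0,0,0]],[[0.03,0,0],[0,0,0]],[[0.035,0,0],[0,0,0]],[[0.04,0,0],[0,0,0]],[[0.045,0,0],[0,0,0]],[[0.05,0,0],[0,0,0]]]'
python3 -m inch '[[[0.005,0,0],[0,0,0]],[[0.01,0,0],[0,0,0]],[[0.015,0,0],[0,0,0]],[[0.02,0,0],[0,0,0]],[[0.025,0,0],[0,0,0]],[[0.03,0,0],[0,0,0]],[[0.03,0,0],[0,0,0]],[[0.03,0,0],[0,0,0]],[[0.03,0,0],[0,0,0]],[[0.03,0,0],[0,0,0]]]'
```

```text
clock: 20.5
position: [0.5288, -0.1383, 0.0114]
ee_rot: [0.715, 0.699, -0.0, 0.001]
ft_force: [1.1, -7.5, 0.1]
grip_width: 0.497
grasp_force: 3.4
clock: 21.5
position: [0.5289, -0.1383, 0.0115]
ee_rot: [0.715, 0.699, -0.001, 0.002]
ft_force: [1.4, -13.0, 0.2]
grip_width: 0.502
grasp_force: 6.6
```

The force rose to 13 N with no further travel, so the stand is seated on the board. I'll back off and clear the view.

```bash
python3 -m inch '[[[-0.05,0,0],[0,0,0]],[[-0.15,0,0],[0,0,0]],[[-0.3,0,0],[0,0,0]],[[-0.45,0,0],[0,0,0]],[[-0.6,0,-0.1],[0,0,0]],[[-0.7,0,-0.3],[0,0,0]],[[-0.8,0,-0.5],[0,0,0]],[[-0.8,0,-0.7],[0,0,0]],[[-0.8,0,-0.9],[0,0,0]],[[-0.8,0,-1],[0,0,0]]]'
python3 -m inch '[[[-0.1,0,-0.1],[0,0,0]],[[-0.2,0,-0.2],[0,0,0]],[[-0.3,0,-0.3],[0,0,0]],[[-0.4,0,-0.4],[0,0,0]],[[-0.5,0,-0.5],[0,0,0]],[[-0.6,0,-0.6],[0,0,0]],[[-0.75,0,-0.75],[0,0,0]],[[-0.9,0,-0.9],[0,0,0]],[[-1,0,-1],[0,0,0]],[[-1,0,-1],[0,0,0]]]'
python3 -m inch '[[[-0.1,0,-0.1],[0,0,0]],[[-0.2,0,-0.2],[0,0,0]],[[-0.3,0,-0.3],[0,0,0]],[[-0.4,0,-0.4],[0,0,0]],[[-0.5,0,-0.5],[0,0,0]],[[-0.6,0,-0.6],[0,0,0]],[[-0.75,0,-0.6],[0,0,0]],[[-0.9,0,-0.6],[0,0,0]],[[-1,0,-0.6],[0,0,0]],[[-1,0,-0.6],[0,0,0]]]'
python3 - <<'E'
from h import *
a=manip.camera("top")[...,::-1][150:230,200:290];b=manip.camera("scene")[...,::-1][140:240,210:310]
cv2.imwrite("pics/t5.png",np.hstack([cv2.resize(a,(450,400),interpolation=2),cv2.resize(b,(350,350),interpolation=2)[:400] if 0 else cv2.resize(b,(350,400),interpolation=2)]))
E
```

```text
clock: 22.5
position: [0.5282, -0.1987, 0.0934]
ee_rot: [0.715, 0.7, 0.0, 0.001]
ft_force: [0.0, -0.2, 0.1]
grip_width: 0.501
grasp_force: 0.0
clock: 23.5
position: [0.526, -0.2809, 0.1727]
ee_rot: [0.715, 0.699, 0.0, 0.001]
ft_force: [0.1, 0.5, 0.2]
grip_width: 0.497
grasp_force: 0.0
clock: 24.5
position: [0.5233, -0.3605, 0.2185]
ee_rot: [0.715, 0.699, -0.0, -0.0]
ft_force: [-0.3, 0.9, -0.6]
grip_width: 0.498
grasp_force: 0.0
```

View pics/t5.png

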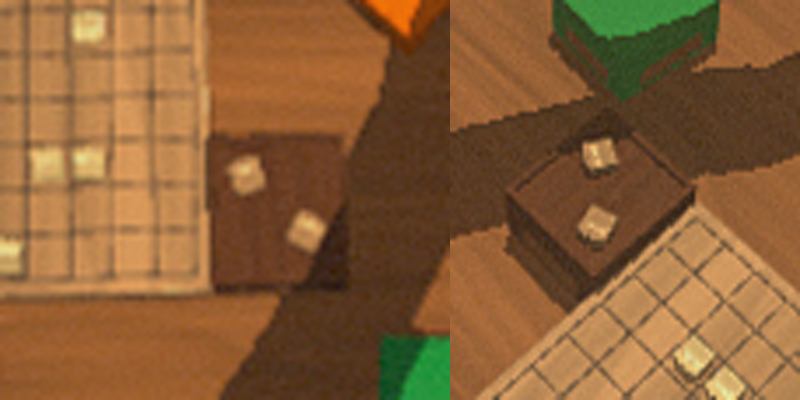

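The stand is flush with the board along its right side, and the near edges are nearly level (stand about row 290, board about 295 in the top crop). Both pieces lie in the tray. I'll check x numerically.

Run:
```python
from h import *
im=cv2.GaussianBlur(manip.camera("top")[...,::-1],(0,0),.7).astype(float)
def edge(cols,r0,r1,ch):  # subpixel row of strongest step, averaged columns
    p=im[r0:r1,cols[0]:cols[1],ch].mean(1);g=np.abs(np.diff(p));i=g.argmax();w=g[max(0,i-1):i+2];k=np.arange(max(0,i-1),i+2)[:len(w)];return r0+(w*k).sum()/w.sum()+.5
ef=edge((246,265),170,183,2);en=edge((244,254),201,214,2);eb=edge((215,238),201,216,2)
print(ef,en,eb)
print("far",cast("top",[255,ef],.046),"near base",cast("top",[249,en],0),"board near base",cast("top",[227,eb],0),"board near top(if)",cast("top",[227,eb],.03))
q=lambda a,b:[210+(a-450)*100/350,140+b/4]
print("scene NL",cast("scene",q(693,187),.046),"FL",cast("scene",q(593,277),.046),"board NR",cast("scene",q(697,208),.03))
```

```text
175.80019305019306 208.53529411764706 208.1294964028777
far [[ 0.58595926 -0.07997233]] near base [[ 0.47335345 -0.05245616]] board near base [[0.4786116  0.02919697]] board near top(if) [[0.47340272 0.02729014]]
scene NL [[ 0.4791361  -0.02601055]] FL [[ 0.58607586 -0.02721489]] board NR [[ 0.4802456  -0.01933781]]
```

```bash
python3 -c "from workcell import manip;print(manip.hand_in())"
```

```text
the job is handed in; nothing more can be done
None
```

I pushed the stand flush against the board's right-hand side, with its near end level to within about 4 mm by the cameras and both pieces still in the tray, then moved the hand clear and handed the job in (no verdict came back).

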